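# Move a battery pack from the charger rail to the meter rail

### The job

Release the battery pack from the charger by pressing the charger's catch button, slide it off the rail, and slide it onto the rail of the battery meter until the catch clicks up behind it. Work with light force, do not ram the pack against the end or wrench it in the rail, do not lean hard on the button, leave the other things on the bench alone, and let go of the pack at the end.

Things in the scene. Friction and masses are not known exactly. Their poses are not given: they have to be found in the camera images.
- pack_center (a point): Black battery pack, 0.35 kg, starts latched in the charger: a foot 80 x 56 x 6 mm (x, y, z) under a body 64 x 40 x 46 mm, 52 mm high in all. This point is its centre, 26 mm above its underside. Its x is its long axis and leads into both docks. Grip the 40 mm wide body across y, above the rail's lips (fingertips 30 mm or more above the bench).
- charger: Charger dock, fixed, 255 x 92 mm, with a low box (36 mm high) with vent slots at its inner end. Origin on the bench, mid-rail; x runs along the rail from the mouth inward, z up. A latched pack's centre is at x = -4 to +18 mm: catch, button and ejector form one set that is clamped up to 11 mm further in or out on every dock; this is not reported and has to be felt.
- tester: Battery meter dock, fixed; rail, catch and ejector as on the charger, but a taller housing (86 mm high, from x = 90 mm) with a display at its inner end. Origin on the bench, mid-rail; x runs along the rail from the mouth inward, z up. The sprung tooth stands 4 mm out of the floor, steep face inward at x = -33 mm, ramp from -48 mm (its set, too, is shifted by up to 11 mm, unreported).
- tester_mouth (a point): Point on the meter's rail middle line, on the running strips (14 mm above the bench), 40 mm before tester's origin. The lips over the foot start 16 mm before this point (upturned lead-in from 27 mm before it): undersides 21.5, tops 26.5 mm above the bench, 45 mm apart. A pack goes in and out only lengthways.
- charger_mouth (a point): The same point of the charger; both rails are alike. The strips reach 90 mm out from here towards the mouth's outside, as an open apron with nothing beside or above it beyond 40 mm from here. The channel is 59 mm wide (foot 56), flared by 6 mm a side between 40 and 16 mm before this point. With the pack's centre 60 mm or more outside this point it can be lifted.
- charger_button (a point): Nominal top centre of the charger's catch button: 36 x 26 mm, top 36 mm above the bench, beside the rail at the mouth (x = -48, y = -62 mm in the charger's frame), up to 11 mm off along x. Pressed down: 2.4 N at first, 5 N at the bottom (6.5 mm). At about 5 mm the pack is free; the ejector pushes it some 11 mm outward onto the tooth, so it cannot latch again.
- charger_catch (a joint): Charger's catch, m: 0 = tooth and button up, 0.0065 = fully down. A pack above the tooth also holds it down (2.5 to 4 mm).
- tester_catch (a joint): The meter's catch, the same. When a pack is slid in, the tooth goes down under its foot and comes up again (the click) once the foot's rear edge has passed it.
- charger_ejector (a joint): Charger's spring plunger at the rail's inner end, m: 0 = out, 0.0127 = pushed in to its hard end; about 0.011 with a latched pack. 2.5 N at 0, 5.7 N at 0.0127.
- tester_ejector (a joint): The meter's ejector plunger, the same. The pack meets it about 11 mm before the click; the hard end comes 1.5 mm after the click. Sliding takes 1 to 3 N at first, 5 to 9 N against the ejector; more force means its hard end. It is delicate: keep below 13 N.
- driver: Bystander: precision screwdriver, 142 mm long, lying; origin at its underside's centre.
- dish: Bystander: round metal screw dish, 85 mm wide, 18 mm high; origin at its underside's centre.
- stick: Bystander: usb stick, 52x18x8 mm; origin at its underside's centre.
- tub: Bystander: round flux tub, 47 mm wide, 29 mm high; origin at its underside's centre.
- bracket: Bystander: black angle bracket, 54x132x24 mm; origin at its underside's centre.
- tweezer_pair: Bystander: steel tweezers, 126 mm long, lying; origin at its underside's centre.
There are look-alikes about, which are no part of the job. What is shaped like the part that bears pack_center but turquoise is not meant.

How it is judged (in metres and radians):
On the way, in this order (a step that is already met when the one before it is completed fails the run):
1. the charger's catch is pressed and the pack has come off it towards the mouth (value of joint charger_catch above 0.0015 m and value of joint charger_ejector below 0.007 m), for 0.1 s.
2. the pack is off the charger's rail (horizontal distance between pack_center and charger above 0.11 m), for 0.1 s.
At the end, for the whole second after the job is handed in: The pack sits in the meter's rail (centre within 4 mm of the rail's middle line, upright, underside on the strips within 4 mm), the meter's ejector is pushed in by more than 8 mm and its catch is up (less than 1.5 mm down) behind the pack; the pack is at rest and released (x of pack_center in the frame of tester between -0.008 and 0.022 m and y of pack_center in the frame of tester between -0.004 and 0.004 m and z of pack_center in the frame of tester between 0.036 and 0.044 m and angle between pack_center's own z axis and vertical below 0.06 rad and value of joint tester_catch below 0.0015 m and value of joint tester_ejector above 0.008 m and linear speed of pack below 0.02 m/s); the robot touches nothing.
It fails at once if the pack is rammed against the end of the meter's rail (more than 13 N on its ejector) (contact force between pack and tester_ejector above 13 N).
It fails at once if the pack is wrenched against a rail (more than 40 N) (contact force between pack and charger above 40 N or contact force between pack and tester above 40 N).
It fails at once if the pack is dragged against the charger's catch (more than 25 N) (contact force between pack and charger_catch above 25 N).
It fails at once if the catch button is pressed with more than 25 N (contact force between the fingers and charger_catch above 25 N).
It fails at once if a bystander is moved by more than 30 mm (distance of any of driver, dish, stick, tub, bracket, tweezer_pair from where it was at the start of the episode above 0.03 m).
It also fails if it takes over 72 s, if anything falls off the work surface, if the arm or the gripper's body presses on something with over 40 N, if the wrist force passes 120 N, or if a joint passes its speed limit or range.

### The arm

A 6-joint arm with a two-finger parallel gripper is mounted at the origin on a cart in front of the work surface, level with it; the furniture and walls round the work are solid. World frame = base frame: x ahead of the robot, y to its left, z up, the work surface at z = 0. Lengths are in mm, angles in degrees, forces in N, time in s.
With the tool pointing down it reaches from about 300 to 850 mm from the base axis. Payload 4.2 kg.
Tool frame: the origin (TCP) lies midway between the tips of the shut fingers; the grasp point (between the pads) lies 19 mm behind it; z points along the fingers, y is the direction in which the jaws open and shut (so a half turn about z gives the same grasp; the last joint's range is limited). The gripper opens to 91 mm and grips with 3 to 60 N. Pads are 32 mm wide; open, the fingers measure 118 mm over their backs; the gripper's body (76 mm by 178 mm) begins 60 mm behind the grasp point.
Start: joints at [-67.208, 18.312, 89.639, -0, 72.044, -1.146], TCP at [233.312, -525.556, 213.976] pointing down, gripper open.
Joint ranges: [-177.97, 177.97], [-48.28, 115.42], [12.27, 149.76], [-77.06, 257.06], [2.81, 150.46], [-146.56, 146.56]. Speed limits (degrees/s): [147.25, 147.25, 180, 180, 180, 180].

### API

Orientations are given as [roll, pitch, yaw] about the fixed x, y, z axes, in that order (R = Rz(yaw) Ry(pitch) Rx(roll)).
In Python, from workcell import env gives the robot as it stands.
- The arm moves only by the shell command python3 -m jog 'ROWS' [FORCE]. ROWS is JSON, a list of rows, each an object of numbers: "dx", "dy", "dz": the shift along the world's x, y, z in m; "wx", "wy", "wz": the turn, a rotation vector about the world's x, y, z in rad; "grip": the gripper's target within -1 to 1 (shut at 1, half-way at 0, fully open at -1). In form: [{"dx": .., "dy": .., "dz": .., "wx": .., "wy": .., "wz": .., "grip": ..}, ...]. A call has 1 to 10 rows; each row shifts and turns the commanded pose from where the row before left it; what a row does not reach is not made up. A row lasts 1/10 s, in which the tool goes at most 50 mm and 8.59 degrees, less where a joint would pass 70% of its speed; a pose out of reach is approached as far as the arm can. A call with a gripper value outside its range is refused whole. The fingers move at their own pace and stop on an object; FORCE is the grip in N (left out, the last holds). Time passes only in rows, so rows that do not move let the fingers close. It gives the time, the measured TCP pose, the force and the opening at its end, in the units of the state.
- env.state(): the state, without advancing time (a new reading comes with each control period).
- env.grab_frame(name): name is "side" or "top"; returns the picture (400x640x3 uint8, red, green, blue); there is no depth.
- env.get_calibration(name): a dict with "fx", "fy", "cx", "cy" (pixels), "R" (3x3) and "t" (3): a world point X has camera coordinates R X + t. Camera axes: x right, y down, z forward; pixel columns grow to the right and rows downward; lengths in mm; the calibration is good to about 2 mm. A picture is of the moment at which its call begins. get_calibration takes no time and is no camera call.
- env.job_done(): hands the job in, once; it reports no verdict.
The state is a dict: "time_s": time; "qpos": joint angles; "qvel": joint speeds; "effort": joint torques, N m; "ee_pos": TCP position; "ee_rot": TCP orientation; "force": force on the tool from outside, world axes, zero at the start; "torque": the same for the moment, N m; "gripper_width": finger opening in mm.
Only numpy, scipy, OpenCV 4.12 (cv2) and the standard library are available. Lean on these libraries where they do the work, as an engineer would, in place of code of your own. Each camera call takes 0.05 s, during which the arm holds its last target. There are 200 camera calls.

## Working session

There is one attempt and no reset: what is moved stays moved. The work goes in short steps, Python scripts to look and compute and a shell command to move; the robot and the scene stay as the last step left them, time stands still between calls to the robot, and variables do not carry over. Pictures are saved under pics/ and viewed, about 8 in all and at most 12, crops included, and the job is handed in when it is done.

```bash
ls; mkdir -p pics
python3 - <<'E'
from workcell import env
import cv2
for n in("top","side"):
    f=env.grab_frame(n); cv2.imwrite(f"pics/{n}0.png",f[:,:,::-1])
    c=env.get_calibration(n); print(n,c)
print(env.state())
E
```

```text
pics
top {'fx': 404.68271882908255, 'fy': 404.68271882908255, 'cx': 316.4599326886467, 'cy': 193.7167067231945, 'R': array([[-0.00302904, -0.99988536, -0.0148356 ],
       [-0.99502115,  0.00449155, -0.09956278],
       [ 0.099618  ,  0.01446016, -0.99492068]]), 't': array([-32.17052083, 536.68739529, 954.3008986 ])}
side {'fx': 370.67485489815084, 'fy': 370.67485489815084, 'cx': 323.7444085290034, 'cy': 202.2838804318467, 'R': array([[ 0.9800438 , -0.19855856, -0.00941542],
       [-0.09053575, -0.40369538, -0.91040283],
       [ 0.17696731,  0.89308708, -0.41361581]]), 't': array([-544.61789921,  104.23796115,  894.94913448])}
{'time_s': 0.1, 'qpos': array([-6.72077359e+01,  1.83476621e+01,  8.96975443e+01, -3.02467374e-04,
        7.20420305e+01, -1.14669047e+00]), 'qvel': array([-0.05755937, -0.10009304, -0.23778579, -0.04650032,  0.09598081,
        0.01541944]), 'effort': array([-3.59355579e-05, -4.13333774e+01, -2.32508916e+01,  7.28027313e-02,
        4.21166746e-02, -5.83503993e-05]), 'ee_pos': array([ 233.14103409, -525.14887826,  213.22018575]), 'ee_rot': array([-1.79912775e+02, -1.45826876e-03,  2.39390470e+01]), 'force': array([ 0.92655393,  0.30582697, -0.53130512]), 'torque': array([ 0.02485255, -0.0493986 ,  0.01180301]), 'gripper_width': 91.09576791999132}
```

View pics/top0.png

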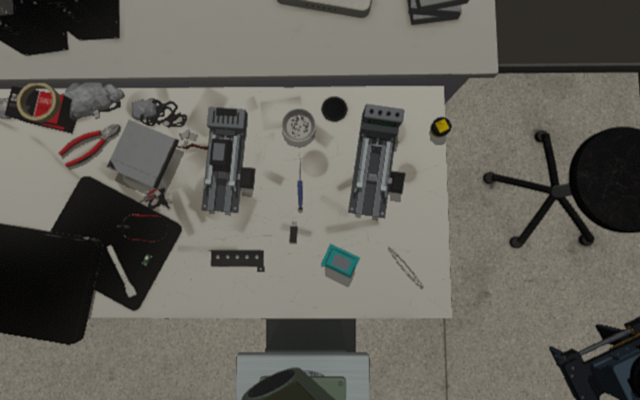

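View pics/side0.png

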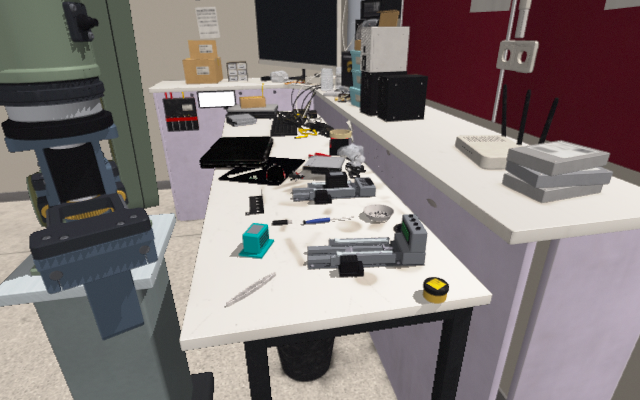

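Top view: docks at about (225,160), which has the low box and the black pack at (220,153), so it is the charger, and (375,160), which has the tall housing, so it is the meter. Look-alikes for the pack: the black body in the charger rail (220,153), the turquoise one (341,261), which is excluded, the black bracket (237,259) and the black button blocks (247,178) and (397,182). I choose (220,153) and check it in a close crop.

Run:
```python
import cv2,numpy as np
f=cv2.imread("pics/top0.png")
a=cv2.resize(f[95:225,195:265],None,fx=4.6,fy=4.6,interpolation=cv2.INTER_CUBIC)
b=cv2.resize(f[95:225,340:420],None,fx=4.6,fy=4.6,interpolation=cv2.INTER_CUBIC)
i=np.hstack([a,b]); i=cv2.convertScaleAbs(i,alpha=1.5,beta=10); print(i.shape,a.shape); cv2.imwrite("pics/crop1.png",i)
```

```text
(598, 690, 3) (598, 322, 3)
```

View pics/crop1.png

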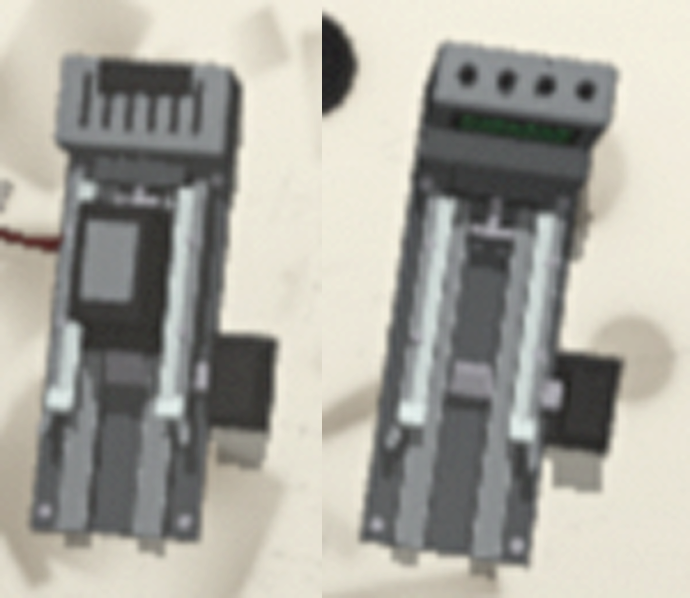

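```bash
cat > h.py <<'E'
import numpy as np,cv2
from workcell import env
CAL={n:env.get_calibration(n) for n in("top","side")}
def proj(n,X):
    c=CAL[n]; p=np.atleast_2d(X)@c["R"].T+c["t"]
    return np.c_[c["fx"]*p[:,0]/p[:,2]+c["cx"],c["fy"]*p[:,1]/p[:,2]+c["cy"]]
def back(n,uv,z):
    c=CAL[n]; d=c["R"].T@np.array([(uv[0]-c["cx"])/c["fx"],(uv[1]-c["cy"])/c["fy"],1]); o=-c["R"].T@c["t"]
    return o+d*(z-o[2])/d[2]
def dock(p,L):
    L=np.atleast_2d(L).astype(float); a=np.radians(p[2]); c,s=np.cos(a),np.sin(a)
    return np.c_[p[0]+c*L[:,0]-s*L[:,1],p[1]+s*L[:,0]+c*L[:,1],L[:,2]]
E
cat > fit.py <<'E'
from h import *
from scipy.optimize import least_squares
# (u,v in crop px, dock x or None, dock y or None, z)
F={"charger":(195,[(73,400,None,22.5,26.5),(158,408,None,-22.5,26.5),(180,190,None,-22.5,26.5),(77,531,-130,None,14),(151,538,-130,None,14),(65,57,125,None,36),(228,68,125,None,36)]),
"tester":(340-70,[(424,410,None,22.5,26.5),(510,420,None,-22.5,26.5),(455,200,None,22.5,26.5),(537,210,None,-22.5,26.5),(410,548,-130,None,14),(485,558,-130,None,14),(440,43,125,None,86),(615,65,125,None,86)])}
for n,(ox,P) in F.items():
    W=np.array([back("top",(u/4.6+ox,v/4.6+95),z) for u,v,_,_,z in P])
    def r(p):
        a=np.radians(p[2]);c,s=np.cos(a),np.sin(a);d=W[:,:2]-p[:2]
        x=c*d[:,0]+s*d[:,1];y=-s*d[:,0]+c*d[:,1]
        return [(x[i]-q[2]) if q[2] is not None else (y[i]-q[3]) for i,q in enumerate(P)]
    s=least_squares(r,[W[:,0].mean(),W[:,1].mean(),0]); print(n,s.x.round(1),np.round(s.fun,1))
E
python3 fit.py
```

```text
charger [624.1 195.8  -4.7] [ 0.3 -0.2 -0.2  1.9  1.2 -1.8 -1.3]
tester [ 611.1 -176.1   -8.5] [ 0.5  0.  -0.8  0.3  1.9  2.4 -2.6 -1.6]
```

```bash
cat > ov.py <<'E'
from h import *
D={"charger":[624.1,195.8,-4.7],"tester":[611.1,-176.1,-8.5]}
def rect(x0,x1,y0,y1,z): return [[x0,y0,z],[x1,y0,z],[x1,y1,z],[x0,y1,z]]
def draw(n,img,off,k,d,h):
    for R,col in [(rect(-130,125,-46,46,0),(0,0,255)),(rect(-67,80,-22.5,22.5,26.5),(0,255,0)),(rect(90,125,-46,46,h),(255,0,0)),(rect(-66,-30,-75,-49,36),(0,255,255)),(rect(-48,-33,-10,10,17),(255,0,255))]:
        p=(proj(n,dock(D[d],R))-off)*k
        cv2.polylines(img,[p.round().astype(int)],True,col,1)
out=[]
for n,o in [("top",{"charger":(190,90,80,140),"tester":(340,90,80,140)}),("side",{"charger":(285,160,100,50),"tester":(295,205,140,80)})]:
    f=cv2.imread(f"pics/{n}0.png"); row=[]
    for d,(x,y,w,hh) in o.items():
        k=4 if n=="top" else 3.9
        a=cv2.convertScaleAbs(cv2.resize(f[y:y+hh,x:x+w],None,fx=k,fy=k,interpolation=cv2.INTER_CUBIC),alpha=1.4)
        draw(n,a,np.array([x-.5+.5/k,y-.5+.5/k]),k,d,36 if d=="charger" else 86); row.append(a)
    H=max(r.shape[0] for r in row); row=[cv2.copyMakeBorder(r,0,H-r.shape[0],0,0,cv2.BORDER_CONSTANT) for r in row]
    out.append(np.hstack(row)); cv2.imwrite(f"pics/ov_{n}.png",out[-1]); print(out[-1].shape)
E
python3 ov.py
```

```text
(560, 640, 3)
(312, 936, 3)
```

View pics/ov_top.png

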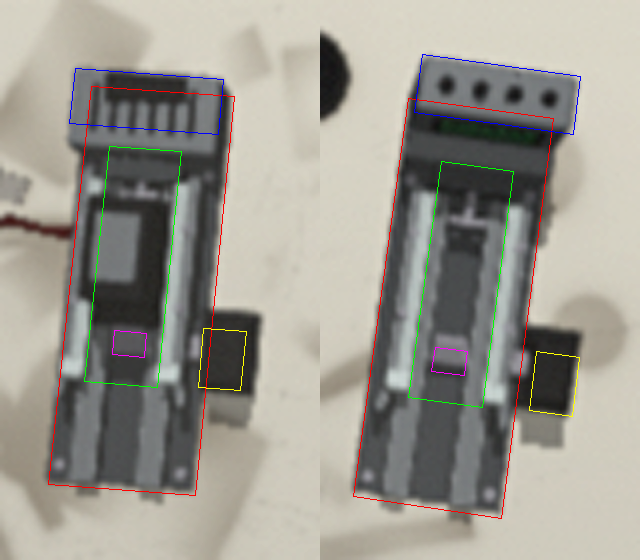

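```bash
python3 -c "
import cv2;i=cv2.imread('pics/ov_side.png');print(i.shape);cv2.imwrite('pics/ov_side.png',cv2.resize(i,(800,int(i.shape[0]*800/i.shape[1]))))"
```

```text
(312, 936, 3)
```

View pics/ov_side.png

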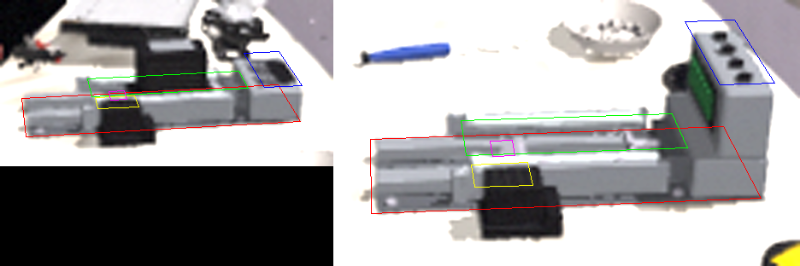

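The crop confirms that the pack is the black body with the grey label in the charger rail, at about (220,153). The overlays match the base, lips and housings to a few mm. The tooth and button of each dock appear to be shifted inward. I'll refine the rail lines from the lip edges with subpixel fits.

```bash
cat > edge.py <<'E'
from h import *
D={"charger":[624.1,195.8,-4.7],"tester":[611.1,-176.1,-8.5]}
import sys
g=cv2.GaussianBlur(cv2.cvtColor(cv2.imread("pics/top0.png"),cv2.COLOR_BGR2GRAY),(1,3),0).astype(float)
for d,p in D.items():
    for side,(x0,x1) in {"R":(-50,60),"L":(-50,-38) if d=="charger" else (-50,60)}.items():
        sg=-1 if side=="R" else 1; P=[];prof=[]
        for x in np.arange(x0,x1,4.):
            ys=np.arange(14,42,.25)*sg
            uv=proj("top",dock(p,np.c_[np.full_like(ys,x),ys,np.full_like(ys,26.5)])).astype(np.float32)
            v=cv2.remap(g.astype(np.float32),uv[:,0][None],uv[:,1][None],cv2.INTER_LINEAR)[0]; prof.append(v)
            gr=np.gradient(cv2.GaussianBlur(v[None],(9,1),0)[0]); k=np.argmax(gr); k2=np.argmin(gr); P.append((x,ys[k],ys[k2]))
        P=np.array(P); m=np.mean(prof,0)
        for j,nm in((1,"inner"),(2,"outer")):
            f=np.polyfit(P[:,0],P[:,j],1); print(d,side,nm,"offset at x=0 %.2f slope deg %.2f sd %.2f med %.2f"%(f[1],np.degrees(f[0]),np.std(P[:,j]-np.polyval(f,P[:,0])),np.median(P[:,j])))
        print(m[::8].round().astype(int))
    # tooth/button profile along x
    for nm,y,z in(("mid",0,14),("button",-62,36)):
        xs=np.arange(-100,110,4.); uv=proj("top",dock(p,np.c_[xs,np.full_like(xs,y),np.full_like(xs,z)])).astype(np.float32)
        v=cv2.remap(g.astype(np.float32),uv[:,0][None],uv[:,1][None],cv2.INTER_LINEAR)[0]; print(nm,[(int(a),int(b)) for a,b in zip(xs,v)])
E
python3 edge.py
```

```text
charger R inner offset at x=0 -21.24 slope deg 0.33 sd 0.58 med -21.12
charger R outer offset at x=0 -33.68 slope deg -0.01 sd 2.85 med -35.12
[ 36  37  43  70 107 127 129 119 101  90  81  61  44  43]
charger L inner offset at x=0 121.92 slope deg 114.59 sd 3.65 med 24.75
charger L outer offset at x=0 104.69 slope deg 94.90 sd 3.01 med 32.75
[ 60  70  74  69  66  88 119 128 125 114  96  84  82 100]
mid [(-100, 56), (-96, 56), (-92, 56), (-88, 56), (-84, 56), (-80, 56), (-76, 56), (-72, 56), (-68, 55), (-64, 51), (-60, 42), (-56, 40), (-52, 40), (-48, 45), (-44, 58), (-40, 62), (-36, 63), (-32, 58), (-28, 40), (-24, 29), (-20, 29), (-16, 28), (-12, 31), (-8, 33), (-4, 34), (0, 38), (4, 39), (8, 40), (12, 40), (16, 41), (20, 40), (24, 39), (28, 38), (32, 39), (36, 40), (40, 37), (44, 33), (48, 37), (52, 66), (56, 79), (60, 55), (64, 51), (68, 54), (72, 54), (76, 48), (80, 46), (84, 67), (88, 83), (92, 72), (96, 56), (100, 52), (104, 51), (108, 51)]
button [(-100, 113), (-96, 111), (-92, 108), (-88, 92), (-84, 72), (-80, 76), (-76, 86), (-72, 82), (-68, 56), (-64, 32), (-60, 34), (-56, 
[... 1308 characters left out ...]
 (72, 34), (76, 32), (80, 33), (84, 41), (88, 50), (92, 51), (96, 50), (100, 38), (104, 25), (108, 25)]
button [(-100, 144), (-96, 144), (-92, 143), (-88, 128), (-84, 96), (-80, 90), (-76, 91), (-72, 91), (-68, 79), (-64, 41), (-60, 25), (-56, 28), (-52, 30), (-48, 30), (-44, 29), (-40, 28), (-36, 29), (-32, 29), (-28, 29), (-24, 27), (-20, 27), (-16, 58), (-12, 108), (-8, 120), (-4, 120), (0, 124), (4, 134), (8, 140), (12, 143), (16, 145), (20, 147), (24, 147), (28, 147), (32, 147), (36, 148), (40, 147), (44, 147), (48, 147), (52, 145), (56, 144), (60, 143), (64, 140), (68, 138), (72, 135), (76, 133), (80, 133), (84, 134), (88, 136), (92, 139), (96, 143), (100, 146), (104, 147), (108, 149)]
```

```bash
python3 -m jog '[{"dx":0.021,"dy":0.041,"wz":-0.031,"grip":1},{"dx":0.021,"dy":0.041,"wz":-0.031,"grip":1},{"dx":0.021,"dy":0.041,"wz":-0.031,"grip":1},{"dx":0.022,"dy":0.041,"wz":-0.031,"grip":1},{"dx":0.022,"dy":0.041,"wz":-0.031,"grip":1},{"dx":0.022,"dy":0.041,"wz":-0.031,"grip":1},{"dx":0.022,"dy":0.041,"wz":-0.031,"grip":1},{"dx":0.022,"dy":0.041,"wz":-0.031,"grip":1},{"dx":0.022,"dy":0.041,"wz":-0.031,"grip":1},{"dx":0.022,"dy":0.041,"wz":-0.031,"grip":1}]' 10; python3 -m jog '[{"dx":0.022,"dy":0.041,"wz":-0.031,"grip":1},{"dx":0.022,"dy":0.041,"wz":-0.031,"grip":1},{"dx":0.022,"dy":0.041,"wz":-0.031,"grip":1},{"dx":0.022,"dy":0.041,"wz":-0.031,"grip":1},{"dx":0.022,"dy":0.041,"wz":-0.031,"grip":1},{"dx":0.022,"dy":0.041,"wz":-0.031,"grip":1},{"dz":-0.03,"grip":1},{"dz":-0.03,"grip":1},{"grip":1}]'
```

```text
invalid input
invalid input
```

```bash
python3 -m jog '[{"dx":0.021,"dy":0.041,"dz":0,"wx":0,"wy":0,"wz":-0.031,"grip":1}]' 10; python3 -m jog --help | head -20
```

```text
time_s: 0.2
ee_pos: [253.2, -487.5, 213.0]
ee_rot: [179.9, 0.1, 21.9]
force: [1.5, 1.2, 0.1]
gripper_width: 85.8invalid input: not JSON, or not a number
```

All seven keys are needed in every row.

```bash
python3 -m jog '[{"dx":0.022,"dy":0.041,"dz":0,"wx":0,"wy":0,"wz":-0.031,"grip":1},{"dx":0.022,"dy":0.041,"dz":0,"wx":0,"wy":0,"wz":-0.031,"grip":1},{"dx":0.022,"dy":0.041,"dz":0,"wx":0,"wy":0,"wz":-0.031,"grip":1},{"dx":0.022,"dy":0.041,"dz":0,"wx":0,"wy":0,"wz":-0.031,"grip":1},{"dx":0.022,"dy":0.041,"dz":0,"wx":0,"wy":0,"wz":-0.031,"grip":1},{"dx":0.022,"dy":0.041,"dz":0,"wx":0,"wy":0,"wz":-0.031,"grip":1},{"dx":0.022,"dy":0.041,"dz":0,"wx":0,"wy":0,"wz":-0.031,"grip":1},{"dx":0.022,"dy":0.041,"dz":0,"wx":0,"wy":0,"wz":-0.031,"grip":1},{"dx":0.022,"dy":0.041,"dz":0,"wx":0,"wy":0,"wz":-0.031,"grip":1},{"dx":0.022,"dy":0.041,"dz":0,"wx":0,"wy":0,"wz":-0.031,"grip":1}]'; python3 -m jog '[{"dx":0.022,"dy":0.041,"dz":0,"wx":0,"wy":0,"wz":-0.031,"grip":1},{"dx":0.022,"dy":0.041,"dz":0,"wx":0,"wy":0,"wz":-0.031,"grip":1},{"dx":0.022,"dy":0.041,"dz":0,"wx":0,"wy":0,"wz":-0.031,"grip":1},{"dx":0.022,"dy":0.041,"dz":0,"wx":0,"wy":0,"wz":-0.031,"grip":1},{"dx":0.022,"dy":0.041,"dz":0,"wx":0,"wy":0,"wz":-0.031,"grip":1},{"dx":0,"dy":0,"dz":-0.03,"wx":0,"wy":0,"wz":0,"grip":1},{"dx":0,"dy":0,"dz":-0.03,"wx":0,"wy":0,"wz":0,"grip":1},{"dx":0,"dy":0,"dz":0,"wx":0,"wy":0,"wz":0,"grip":1}]'
```

```text
time_s: 1.2
ee_pos: [474.7, -72.7, 213.8]
ee_rot: [180.0, 0.0, 4.3]
force: [0.7, -1.1, 0.1]
gripper_width: 5.8
time_s: 2.0
ee_pos: [581.1, 130.3, 149.3]
ee_rot: [179.8, 0.6, -4.4]
force: [-0.3, 0.2, -0.7]
gripper_width: 0.5
```

```bash
python3 -m jog '[{"dx":0.001,"dy":0.002,"dz":-0.03,"wx":0,"wy":0,"wz":0,"grip":1},{"dx":0,"dy":0.003,"dz":-0.03,"wx":0,"wy":0,"wz":0,"grip":1},{"dx":0,"dy":0.001,"dz":-0.03,"wx":0,"wy":0,"wz":0,"grip":1},{"dx":0,"dy":0,"dz":-0.012,"wx":0,"wy":0,"wz":0,"grip":1},{"dx":0,"dy":0,"dz":0,"wx":0,"wy":0,"wz":0,"grip":1},{"dx":0,"dy":0,"dz":0,"wx":0,"wy":0,"wz":0,"grip":1}]'
python3 - <<'E'
from h import *
a=env.grab_frame("top")[90:230,190:270,::-1]; b=env.grab_frame("side")[130:240,270:390,::-1]
a=cv2.resize(a,None,fx=4,fy=4,interpolation=2);b=cv2.resize(b,None,fx=3.8,fy=3.8,interpolation=2)
b=cv2.copyMakeBorder(b,0,560-b.shape[0],0,0,0);i=np.hstack([a,b]);print(i.shape);cv2.imwrite("pics/press.png",cv2.convertScaleAbs(i,alpha=1.4))
E
```

```text
time_s: 2.6
ee_pos: [586.6, 136.4, 53.6]
ee_rot: [-180.0, -0.1, -4.5]
force: [-0.0, -0.7, -0.3]
gripper_width: 0.2
(560, 776, 3)
```

View pics/press.png

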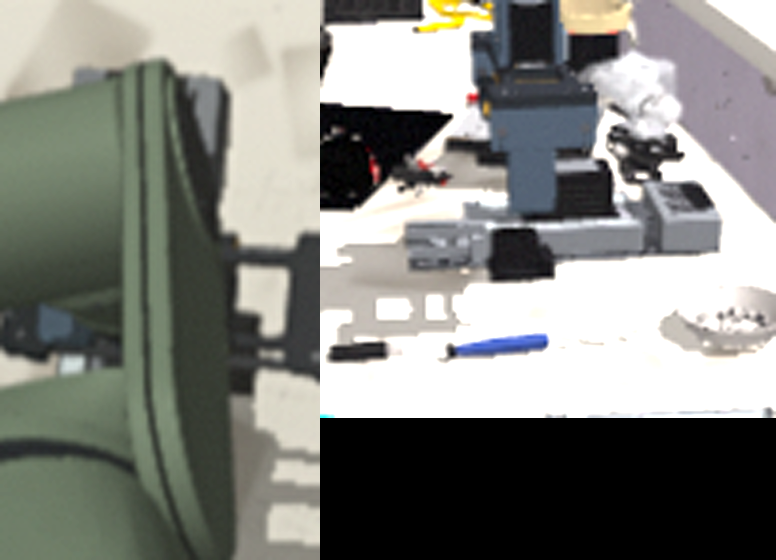

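The top view is blocked by the arm. In the side crop the finger (508-556) stands over the button block (490-553), a few mm too far inward. I'll shift it -5 mm and press down gradually.

```bash
python3 -m jog '[{"dx":-0.005,"dy":0,"dz":-0.01,"wx":0,"wy":0,"wz":0,"grip":1},{"dx":0,"dy":0,"dz":-0.004,"wx":0,"wy":0,"wz":0,"grip":1},{"dx":0,"dy":0,"dz":-0.002,"wx":0,"wy":0,"wz":0,"grip":1},{"dx":0,"dy":0,"dz":0,"wx":0,"wy":0,"wz":0,"grip":1}]'
python3 -m jog '[{"dx":0,"dy":0,"dz":-0.002,"wx":0,"wy":0,"wz":0,"grip":1},{"dx":0,"dy":0,"dz":-0.002,"wx":0,"wy":0,"wz":0,"grip":1},{"dx":0,"dy":0,"dz":0,"wx":0,"wy":0,"wz":0,"grip":1}]'
```

```text
time_s: 3.1
ee_pos: [580.0, 136.4, 35.8]
ee_rot: [180.0, 0.0, -4.5]
force: [-0.8, 0.3, 0.2]
gripper_width: 0.7
time_s: 3.4
ee_pos: [580.5, 136.5, 32.1]
ee_rot: [-180.0, -0.0, -4.5]
force: [-0.0, 0.1, 3.6]
gripper_width: 0.7
```

```bash
python3 -m jog '[{"dx":0,"dy":0,"dz":-0.002,"wx":0,"wy":0,"wz":0,"grip":1},{"dx":0,"dy":0,"dz":0,"wx":0,"wy":0,"wz":0,"grip":1}]'
```

```text
time_s: 3.6
ee_pos: [580.6, 136.5, 30.0]
ee_rot: [-180.0, -0.0, -4.5]
force: [-0.8, -0.1, 5.5]
gripper_width: 0.7
```

```bash
python3 -m jog '[{"dx":0,"dy":0,"dz":-0.001,"wx":0,"wy":0,"wz":0,"grip":1},{"dx":0,"dy":0,"dz":0,"wx":0,"wy":0,"wz":0,"grip":1},{"dx":0,"dy":0,"dz":0,"wx":0,"wy":0,"wz":0,"grip":1},{"dx":0,"dy":0,"dz":0,"wx":0,"wy":0,"wz":0,"grip":1},{"dx":0,"dy":0,"dz":0,"wx":0,"wy":0,"wz":0,"grip":1}]'
python3 -m jog '[{"dx":0,"dy":-0.0,"dz":0.01,"wx":0,"wy":0,"wz":0,"grip":1},{"dx":0,"dy":0,"dz":0.03,"wx":0,"wy":0,"wz":0,"grip":1},{"dx":0,"dy":0,"dz":0.04,"wx":0,"wy":0,"wz":0,"grip":1},{"dx":-0.03,"dy":-0.03,"dz":0,"wx":0,"wy":0,"wz":0,"grip":1},{"dx":-0.03,"dy":-0.04,"dz":0,"wx":0,"wy":0,"wz":0,"grip":1},{"dx":-0.03,"dy":-0.04,"dz":0,"wx":0,"wy":0,"wz":0,"grip":1},{"dx":-0.02,"dy":-0.04,"dz":0,"wx":0,"wy":0,"wz":0,"grip":-0.3},{"dx":0,"dy":-0.04,"dz":0,"wx":0,"wy":0,"wz":0,"grip":-0.3},{"dx":0,"dy":0,"dz":0,"wx":0,"wy":0,"wz":0,"grip":-0.3}]'
python3 - <<'E'
from h import *
cv2.imwrite("pics/top1.png",env.grab_frame("top")[:,:,::-1]);cv2.imwrite("pics/side1.png",env.grab_frame("side")[:,:,::-1])
a=cv2.imread("pics/top1.png")[90:230,190:270]; b=cv2.imread("pics/side1.png")[150:220,280:390]
a=cv2.resize(a,None,fx=4,fy=4,interpolation=2);b=cv2.resize(b,None,fx=4,fy=4,interpolation=2)
b=cv2.copyMakeBorder(b,0,560-b.shape[0],0,0,0);i=np.hstack([a,b]);print(i.shape);cv2.imwrite("pics/rel.png",cv2.convertScaleAbs(i,alpha=1.6))
E
```

```text
time_s: 4.1
ee_pos: [580.6, 136.5, 29.7]
ee_rot: [-180.0, -0.0, -4.5]
force: [-2.1, -0.5, 7.0]
gripper_width: 0.4
time_s: 5.0
ee_pos: [470.0, -57.1, 109.4]
ee_rot: [179.9, -0.1, -4.8]
force: [0.5, -0.3, 0.8]
gripper_width: 21.6
(560, 760, 3)
```

View pics/rel.png

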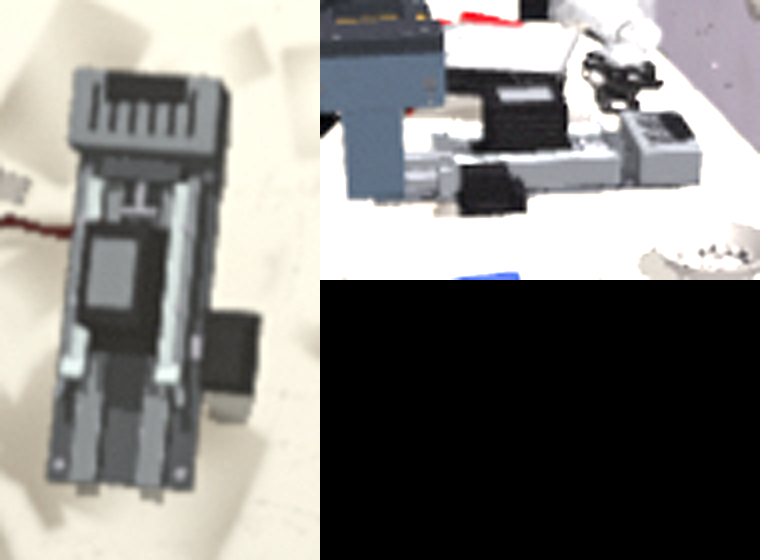

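The pack has moved about 15 mm outward: the label now starts at y≈238, against 212 before. It is free. Next I compute its centre.

Run:
```python
from h import *
p=[624.1,197.2,-4.4];a=np.radians(p[2]);R=np.array([[np.cos(a),np.sin(a)],[-np.sin(a),np.cos(a)]])
f=cv2.cvtColor(cv2.imread("pics/top1.png"),cv2.COLOR_BGR2GRAY).astype(np.float32)
def line(xs,ys,z):
    uv=proj("top",dock(p,np.c_[xs,ys,np.full(len(xs),z)])).astype(np.float32)
    return cv2.remap(f,uv[:,0][None],uv[:,1][None],cv2.INTER_LINEAR)[0].round().astype(int)
xs=np.arange(-60,60,2.);
for y in(-8,8): print("x@z66 y",y,list(zip(xs.astype(int),line(xs,np.full(len(xs),y),66))))
ys=np.arange(-36,37,2.)
for x in(-10,5): print("y@z66 x",x,list(zip(ys.astype(int),line(np.full(len(ys),x),ys,66))))
```

```text
x@z66 y -8 [(np.int64(-60), np.int64(43)), (np.int64(-58), np.int64(44)), (np.int64(-56), np.int64(43)), (np.int64(-54), np.int64(40)), (np.int64(-52), np.int64(35)), (np.int64(-50), np.int64(32)), (np.int64(-48), np.int64(32)), (np.int64(-46), np.int64(31)), (np.int64(-44), np.int64(30)), (np.int64(-42), np.int64(29)), (np.int64(-40), np.int64(30)), (np.int64(-38), np.int64(32)), (np.int64(-36), np.int64(34)), (np.int64(-34), np.int64(37)), (np.int64(-32), np.int64(36)), (np.int64(-30), np.int64(37)), (np.int64(-28), np.int64(46)), (np.int64(-26), np.int64(63)), (np.int64(-24), np.int64(82)), (np.int64(-22), np.int64(92)), (np.int64(-20), np.int64(93)), (np.int64(-18), np.int64(94)), (np.int64(-16), np.int64(94)), (np.int64(-14), np.int64(94)), (np.int64(-12), np.int64(94)), (np.int64(-10), np.int64(93)), (np.int64(-8), np.int64(93)), (np.int64(-6), np.int64(94)), (np.int64(-4), np.int64(94)), (np.int64(-2), np.int64(93)), (np.int64(0), np.int64(93)), (np.int64(2), np.int64(92)), (np.int64(4), np.int64(93)), (np.int64(6), np.int64(94)), (np.int64(8), np.int64(95)), (np.int64(10), np
[... 4140 characters left out ...]
nt64(89)), (np.int64(-8), np.int64(93)), (np.int64(-6), np.int64(93)), (np.int64(-4), np.int64(93)), (np.int64(-2), np.int64(93)), (np.int64(0), np.int64(92)), (np.int64(2), np.int64(92)), (np.int64(4), np.int64(92)), (np.int64(6), np.int64(93)), (np.int64(8), np.int64(93)), (np.int64(10), np.int64(93)), (np.int64(12), np.int64(87)), (np.int64(14), np.int64(61)), (np.int64(16), np.int64(41)), (np.int64(18), np.int64(44)), (np.int64(20), np.int64(66)), (np.int64(22), np.int64(87)), (np.int64(24), np.int64(87)), (np.int64(26), np.int64(86)), (np.int64(28), np.int64(103)), (np.int64(30), np.int64(115)), (np.int64(32), np.int64(118)), (np.int64(34), np.int64(117)), (np.int64(36), np.int64(117))]
```

```bash
python3 -m jog '[{"dx":0.021,"dy":0.036,"dz":0,"wx":0,"wy":0,"wz":0,"grip":-0.3},{"dx":0.021,"dy":0.036,"dz":0,"wx":0,"wy":0,"wz":0,"grip":-0.3},{"dx":0.021,"dy":0.037,"dz":0,"wx":0,"wy":0,"wz":0,"grip":-0.3},{"dx":0.021,"dy":0.036,"dz":0,"wx":0,"wy":0,"wz":0,"grip":-0.3},{"dx":0.021,"dy":0.036,"dz":0,"wx":0,"wy":0,"wz":0,"grip":-0.3},{"dx":0.022,"dy":0.037,"dz":0,"wx":0,"wy":0,"wz":0,"grip":-0.3},{"dx":0.022,"dy":0.037,"dz":0,"wx":0,"wy":0,"wz":0.003,"grip":-0.3},{"dx":0,"dy":0,"dz":-0.02,"wx":0,"wy":0,"wz":0,"grip":-0.3},{"dx":0,"dy":0,"dz":0,"wx":0,"wy":0,"wz":0,"grip":-0.3},{"dx":0,"dy":0,"dz":0,"wx":0,"wy":0,"wz":0,"grip":-0.3}]'
```

```text
time_s: 6.1
ee_pos: [618.2, 202.3, 88.2]
ee_rot: [179.9, 0.1, -4.2]
force: [0.1, -0.1, 0.3]
gripper_width: 59.4
```

```bash
python3 -m jog '[{"dx":0.001,"dy":-0.005,"dz":0,"wx":0,"wy":0,"wz":-0.003,"grip":-0.3},{"dx":0,"dy":0,"dz":-0.02,"wx":0,"wy":0,"wz":0,"grip":-0.3},{"dx":0,"dy":0,"dz":-0.015,"wx":0,"wy":0,"wz":0,"grip":-0.3},{"dx":0,"dy":0,"dz":-0.015,"wx":0,"wy":0,"wz":0,"grip":-0.3},{"dx":0,"dy":0,"dz":0,"wx":0,"wy":0,"wz":0,"grip":-0.3}]'
```

```text
time_s: 6.6
ee_pos: [619.1, 195.1, 38.0]
ee_rot: [179.9, 0.2, -4.6]
force: [-0.5, -0.3, -0.2]
gripper_width: 59.2
```

```bash
python3 -m jog '[{"dx":0,"dy":0,"dz":0,"wx":0,"wy":0,"wz":0,"grip":1},{"dx":0,"dy":0,"dz":0,"wx":0,"wy":0,"wz":0,"grip":1},{"dx":0,"dy":0,"dz":0,"wx":0,"wy":0,"wz":0,"grip":1},{"dx":0,"dy":0,"dz":0,"wx":0,"wy":0,"wz":0,"grip":1},{"dx":0,"dy":0,"dz":0,"wx":0,"wy":0,"wz":0,"grip":1}]' 8; python3 -c "
from workcell import env
print(env.state())"
```

```text
time_s: 7.1
ee_pos: [621.0, 196.4, 40.2]
ee_rot: [-180.0, -0.1, -4.5]
force: [-0.2, -1.5, 5.2]
gripper_width: 39.8
{'time_s': 7.1, 'qpos': array([ 1.65549974e+01,  3.31431118e+01,  9.18825616e+01, -3.05383583e-02,
        5.48656688e+01,  1.11047216e+02]), 'qvel': array([ 0.00279878,  0.21398572,  0.11632561,  0.07638645,  0.04678577,
       -0.01036267]), 'effort': array([ 4.89959791e-01, -4.77899265e+01, -1.84419411e+01,  2.33247019e-01,
       -2.98001217e-01, -2.15734489e-02]), 'ee_pos': array([620.97865559, 196.43550293,  40.18669254]), 'ee_rot': array([-1.79984318e+02, -1.10386312e-01, -4.47468248e+00]), 'force': array([-0.22117951, -1.46210699,  5.23056391]), 'torque': array([-0.11368206,  0.02708444, -0.00842561]), 'gripper_width': 39.81296449147627}
```

```bash
python3 -m jog '[{"dx":0,"dy":0,"dz":0.002,"wx":0,"wy":0,"wz":0,"grip":1},{"dx":0,"dy":0,"dz":0,"wx":0,"wy":0,"wz":0,"grip":1},{"dx":0,"dy":0,"dz":0,"wx":0,"wy":0,"wz":0,"grip":1}]' 22; python3 -m jog '[{"dx":-0.004,"dy":0.0003,"dz":0,"wx":0,"wy":0,"wz":0,"grip":1},{"dx":-0.004,"dy":0.0003,"dz":0,"wx":0,"wy":0,"wz":0,"grip":1},{"dx":-0.004,"dy":0.0003,"dz":0,"wx":0,"wy":0,"wz":0,"grip":1},{"dx":-0.004,"dy":0.0003,"dz":0,"wx":0,"wy":0,"wz":0,"grip":1}]'
```

```text
time_s: 7.4
ee_pos: [620.1, 196.5, 40.7]
ee_rot: [180.0, 0.0, -4.5]
force: [0.5, 0.6, -1.7]
gripper_width: 40.2
time_s: 7.8
ee_pos: [603.8, 197.7, 40.9]
ee_rot: [180.0, 0.0, -4.5]
force: [0.5, -0.4, -2.0]
gripper_width: 39.9
```

```bash
python3 -m jog '[{"dx":-0.007,"dy":0.00055,"dz":0,"wx":0,"wy":0,"wz":0,"grip":1},{"dx":-0.007,"dy":0.00055,"dz":0,"wx":0,"wy":0,"wz":0,"grip":1},{"dx":-0.007,"dy":0.00055,"dz":0,"wx":0,"wy":0,"wz":0,"grip":1},{"dx":-0.007,"dy":0.00055,"dz":0,"wx":0,"wy":0,"wz":0,"grip":1},{"dx":-0.007,"dy":0.00055,"dz":0,"wx":0,"wy":0,"wz":0,"grip":1}]'
python3 -m jog '[{"dx":-0.008,"dy":0.0006,"dz":0,"wx":0,"wy":0,"wz":0,"grip":1},{"dx":-0.008,"dy":0.0006,"dz":0,"wx":0,"wy":0,"wz":0,"grip":1},{"dx":-0.008,"dy":0.0006,"dz":0,"wx":0,"wy":0,"wz":0,"grip":1},{"dx":-0.008,"dy":0.0006,"dz":0,"wx":0,"wy":0,"wz":0,"grip":1},{"dx":-0.008,"dy":0.0006,"dz":0,"wx":0,"wy":0,"wz":0,"grip":1},{"dx":-0.008,"dy":0.0006,"dz":0,"wx":0,"wy":0,"wz":0,"grip":1},{"dx":-0.008,"dy":0.0006,"dz":0,"wx":0,"wy":0,"wz":0,"grip":1},{"dx":-0.008,"dy":0.0006,"dz":0,"wx":0,"wy":0,"wz":0,"grip":1},{"dx":-0.004,"dy":0.0003,"dz":0,"wx":0,"wy":0,"wz":0,"grip":1},{"dx":0,"dy":0,"dz":0,"wx":0,"wy":0,"wz":0,"grip":1}]'
```

```text
time_s: 8.3
ee_pos: [568.7, 200.5, 41.2]
ee_rot: [-180.0, -0.0, -4.5]
force: [1.1, 1.5, 0.6]
gripper_width: 40.1
time_s: 9.3
ee_pos: [500.6, 205.5, 41.0]
ee_rot: [180.0, 0.0, -4.5]
force: [0.2, -0.2, -2.9]
gripper_width: 39.9
```

```bash
python3 -m jog '[{"dx":0,"dy":0,"dz":0.01,"wx":0,"wy":0,"wz":0,"grip":1},{"dx":0,"dy":0,"dz":0.02,"wx":0,"wy":0,"wz":0,"grip":1},{"dx":0,"dy":0,"dz":0.03,"wx":0,"wy":0,"wz":0,"grip":1},{"dx":0,"dy":0,"dz":0,"wx":0,"wy":0,"wz":0,"grip":1}]'
python3 -m jog '[{"dx":-0.001,"dy":-0.02,"dz":0,"wx":0,"wy":0,"wz":-0.007,"grip":1},{"dx":-0.001,"dy":-0.04,"dz":0,"wx":0,"wy":0,"wz":-0.007,"grip":1},{"dx":-0.001,"dy":-0.04,"dz":0,"wx":0,"wy":0,"wz":-0.007,"grip":1},{"dx":-0.001,"dy":-0.044,"dz":0,"wx":0,"wy":0,"wz":-0.007,"grip":1},{"dx":-0.001,"dy":-0.045,"dz":0,"wx":0,"wy":0,"wz":-0.007,"grip":1},{"dx":-0.001,"dy":-0.045,"dz":0,"wx":0,"wy":0,"wz":-0.007,"grip":1},{"dx":-0.001,"dy":-0.04,"dz":0,"wx":0,"wy":0,"wz":-0.007,"grip":1},{"dx":-0.001,"dy":-0.04,"dz":0,"wx":0,"wy":0,"wz":-0.007,"grip":1},{"dx":-0.001,"dy":-0.03,"dz":0,"wx":0,"wy":0,"wz":-0.007,"grip":1},{"dx":-0.001,"dy":-0.02,"dz":0,"wx":0,"wy":0,"wz":-0.006,"grip":1}]'
python3 -m jog '[{"dx":0,"dy":0,"dz":0,"wx":0,"wy":0,"wz":0,"grip":1},{"dx":0,"dy":0,"dz":0,"wx":0,"wy":0,"wz":0,"grip":1},{"dx":0,"dy":0,"dz":0,"wx":0,"wy":0,"wz":0,"grip":1}]'
```

```text
time_s: 9.7
ee_pos: [504.9, 206.7, 105.4]
ee_rot: [-179.8, -0.5, -4.5]
force: [1.0, 0.3, -3.0]
gripper_width: 39.9
time_s: 10.7
ee_pos: [491.1, -160.9, 100.5]
ee_rot: [180.0, 0.0, -8.6]
force: [-0.5, -0.2, -2.7]
gripper_width: 39.9
time_s: 11.0
ee_pos: [491.1, -157.6, 100.6]
ee_rot: [-180.0, 0.0, -8.4]
force: [0.5, -0.3, -3.2]
gripper_width: 39.7
```

```bash
python3 -m jog '[{"dx":-0.001,"dy":-0.001,"dz":-0.02,"wx":0,"wy":0,"wz":0,"grip":1},{"dx":0,"dy":0,"dz":-0.02,"wx":0,"wy":0,"wz":0,"grip":1},{"dx":0,"dy":0,"dz":-0.01,"wx":0,"wy":0,"wz":0,"grip":1},{"dx":0,"dy":0,"dz":0,"wx":0,"wy":0,"wz":0,"grip":1},{"dx":0,"dy":0,"dz":0,"wx":0,"wy":0,"wz":0,"grip":1}]'
python3 - <<'E'
from h import *
a=env.grab_frame("top")[90:250,330:420,::-1]; b=env.grab_frame("side")[190:290,270:430,::-1]
a=cv2.resize(a,None,fx=3.5,fy=3.5,interpolation=2);b=cv2.resize(b,None,fx=3,fy=3,interpolation=2)
b=cv2.copyMakeBorder(b,0,560-b.shape[0],0,0,0);i=np.hstack([a,b]);print(i.shape);cv2.imwrite("pics/ent.png",cv2.convertScaleAbs(i,alpha=1.6))
E
```

```text
time_s: 11.5
ee_pos: [490.8, -159.1, 51.3]
ee_rot: [180.0, -0.0, -8.4]
force: [0.4, -0.2, -2.0]
gripper_width: 39.9
(560, 795, 3)
```

View pics/ent.png

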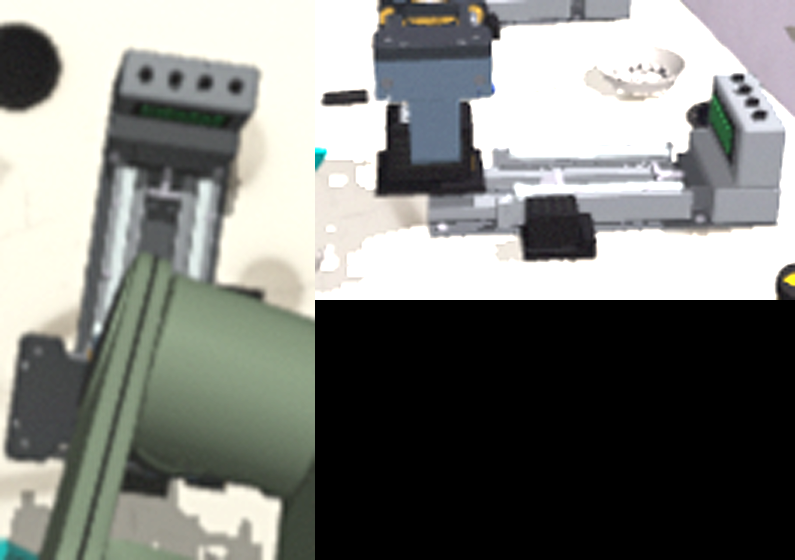

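The pack hangs over the apron. Its foot ends at px 485 and the lips start at px 493, so it is clear. I lower it until it rests on the strips.

```bash
python3 -m jog '[{"dx":0,"dy":0.001,"dz":-0.004,"wx":0,"wy":0,"wz":0,"grip":1},{"dx":0,"dy":0,"dz":-0.003,"wx":0,"wy":0,"wz":0,"grip":1},{"dx":0,"dy":0,"dz":-0.002,"wx":0,"wy":0,"wz":0,"grip":1},{"dx":0,"dy":0,"dz":-0.001,"wx":0,"wy":0,"wz":0,"grip":1},{"dx":0,"dy":0,"dz":0,"wx":0,"wy":0,"wz":0,"grip":1}]'
```

```text
time_s: 12.1
ee_pos: [490.2, -158.5, 40.8]
ee_rot: [180.0, 0.0, -8.4]
force: [0.1, -0.1, -2.5]
gripper_width: 39.6
```

```bash
python3 -m jog '[{"dx":0.0049,"dy":-0.00073,"dz":0,"wx":0,"wy":0,"wz":0,"grip":1},{"dx":0.0049,"dy":-0.00073,"dz":0,"wx":0,"wy":0,"wz":0,"grip":1},{"dx":0.0049,"dy":-0.00073,"dz":0,"wx":0,"wy":0,"wz":0,"grip":1},{"dx":0.0049,"dy":-0.00073,"dz":0,"wx":0,"wy":0,"wz":0,"grip":1},{"dx":0.0049,"dy":-0.00073,"dz":0,"wx":0,"wy":0,"wz":0,"grip":1}]'
```

```text
time_s: 12.6
ee_pos: [515.4, -162.2, 41.0]
ee_rot: [180.0, -0.0, -8.4]
force: [-0.8, 0.3, -2.9]
gripper_width: 40.3
```

```bash
python3 -m jog '[{"dx":0.004,"dy":-0.0006,"dz":0,"wx":0,"wy":0,"wz":0,"grip":1},{"dx":0.004,"dy":-0.0006,"dz":0,"wx":0,"wy":0,"wz":0,"grip":1},{"dx":0.004,"dy":-0.0006,"dz":0,"wx":0,"wy":0,"wz":0,"grip":1},{"dx":0.004,"dy":-0.0006,"dz":0,"wx":0,"wy":0,"wz":0,"grip":1}]'; python3 -m jog '[{"dx":0.004,"dy":-0.0006,"dz":0,"wx":0,"wy":0,"wz":0,"grip":1},{"dx":0.004,"dy":-0.0006,"dz":0,"wx":0,"wy":0,"wz":0,"grip":1},{"dx":0.004,"dy":-0.0006,"dz":0,"wx":0,"wy":0,"wz":0,"grip":1},{"dx":0.004,"dy":-0.0006,"dz":0,"wx":0,"wy":0,"wz":0,"grip":1}]'
```

```text
time_s: 13.0
ee_pos: [531.1, -164.6, 40.9]
ee_rot: [180.0, 0.0, -8.4]
force: [-0.0, -0.3, -3.6]
gripper_width: 39.9
time_s: 13.4
ee_pos: [546.5, -166.9, 41.1]
ee_rot: [180.0, 0.1, -8.4]
force: [-5.2, -0.2, 0.8]
gripper_width: 40.0
```

```bash
python3 -m jog '[{"dx":0.002,"dy":-0.0003,"dz":0,"wx":0,"wy":0,"wz":0,"grip":1},{"dx":0.002,"dy":-0.0003,"dz":0,"wx":0,"wy":0,"wz":0,"grip":1}]'; python3 -m jog '[{"dx":0.003,"dy":-0.0004,"dz":0,"wx":0,"wy":0,"wz":0,"grip":1},{"dx":0.003,"dy":-0.0004,"dz":0,"wx":0,"wy":0,"wz":0,"grip":1},{"dx":0.003,"dy":-0.0004,"dz":0,"wx":0,"wy":0,"wz":0,"grip":1}]'
```

```text
time_s: 13.6
ee_pos: [551.6, -167.8, 41.3]
ee_rot: [180.0, -0.1, -8.4]
force: [-0.3, -1.4, -1.3]
gripper_width: 40.3
time_s: 13.9
ee_pos: [560.3, -168.9, 41.2]
ee_rot: [180.0, -0.0, -8.4]
force: [0.4, -0.4, -0.1]
gripper_width: 39.8
```

```bash
python3 -m jog '[{"dx":0.004,"dy":-0.0006,"dz":0,"wx":0,"wy":0,"wz":0,"grip":1},{"dx":0.004,"dy":-0.0006,"dz":0,"wx":0,"wy":0,"wz":0,"grip":1},{"dx":0.004,"dy":-0.0006,"dz":0,"wx":0,"wy":0,"wz":0,"grip":1},{"dx":0.004,"dy":-0.0006,"dz":0,"wx":0,"wy":0,"wz":0,"grip":1},{"dx":0.004,"dy":-0.0006,"dz":0,"wx":0,"wy":0,"wz":0,"grip":1},{"dx":0.004,"dy":-0.0006,"dz":0,"wx":0,"wy":0,"wz":0,"grip":1},{"dx":0.004,"dy":-0.0006,"dz":0,"wx":0,"wy":0,"wz":0,"grip":1}]'; python3 -m jog '[{"dx":0.003,"dy":-0.00045,"dz":0,"wx":0,"wy":0,"wz":0,"grip":1},{"dx":0.003,"dy":-0.00045,"dz":0,"wx":0,"wy":0,"wz":0,"grip":1},{"dx":0.003,"dy":-0.00045,"dz":0,"wx":0,"wy":0,"wz":0,"grip":1}]';python3 -m jog '[{"dx":0.003,"dy":-0.00045,"dz":0,"wx":0,"wy":0,"wz":0,"grip":1},{"dx":0.002,"dy":-0.0003,"dz":0,"wx":0,"wy":0,"wz":0,"grip":1},{"dx":0.002,"dy":-0.0003,"dz":0,"wx":0,"wy":0,"wz":0,"grip":1}]'
```

```text
time_s: 14.6
ee_pos: [588.0, -173.0, 40.8]
ee_rot: [180.0, 0.0, -8.4]
force: [-0.8, -1.1, -1.2]
gripper_width: 40.0
time_s: 14.9
ee_pos: [596.7, -174.3, 40.7]
ee_rot: [180.0, 0.0, -8.4]
force: [-0.9, -1.4, -1.3]
gripper_width: 39.8
time_s: 15.2
ee_pos: [603.7, -175.3, 40.7]
ee_rot: [-180.0, 0.0, -8.4]
force: [-1.3, -0.1, -2.5]
gripper_width: 40.0
```

```bash
M='x'; python3 -m jog '[{"dx":0.002,"dy":-0.0003,"dz":0,"wx":0,"wy":0,"wz":0,"grip":1},{"dx":0.002,"dy":-0.0003,"dz":0,"wx":0,"wy":0,"wz":0,"grip":1},{"dx":0.002,"dy":-0.0003,"dz":0,"wx":0,"wy":0,"wz":0,"grip":1}]' 25; python3 -m jog '[{"dx":0.002,"dy":-0.0003,"dz":0,"wx":0,"wy":0,"wz":0,"grip":1},{"dx":0.002,"dy":-0.0003,"dz":0,"wx":0,"wy":0,"wz":0,"grip":1}]'; python3 -m jog '[{"dx":0.0015,"dy":-0.0002,"dz":0,"wx":0,"wy":0,"wz":0,"grip":1},{"dx":0.0015,"dy":-0.0002,"dz":0,"wx":0,"wy":0,"wz":0,"grip":1}]'
```

```text
time_s: 15.5
ee_pos: [609.7, -176.2, 40.7]
ee_rot: [-180.0, 0.0, -8.4]
force: [-2.0, -0.5, -3.1]
gripper_width: 39.8
time_s: 15.7
ee_pos: [613.7, -176.8, 40.7]
ee_rot: [180.0, 0.0, -8.4]
force: [-1.5, 0.0, -4.1]
gripper_width: 40.0
time_s: 15.9
ee_pos: [616.7, -177.2, 40.7]
ee_rot: [180.0, 0.0, -8.4]
force: [-2.3, 0.1, -5.0]
gripper_width: 39.7
```

```bash
python3 -m jog '[{"dx":0.0015,"dy":-0.0002,"dz":0,"wx":0,"wy":0,"wz":0,"grip":1},{"dx":0.0015,"dy":-0.0002,"dz":0,"wx":0,"wy":0,"wz":0,"grip":1}]'; python3 -m jog '[{"dx":0.001,"dy":-0.0002,"dz":0,"wx":0,"wy":0,"wz":0,"grip":1},{"dx":0.001,"dy":-0.0001,"dz":0,"wx":0,"wy":0,"wz":0,"grip":1}]'
```

```text
time_s: 16.1
ee_pos: [618.8, -177.5, 40.6]
ee_rot: [-180.0, 0.2, -8.4]
force: [-3.7, 0.2, -3.9]
gripper_width: 39.6
time_s: 16.3
ee_pos: [620.7, -177.8, 40.6]
ee_rot: [-180.0, 0.2, -8.4]
force: [-5.4, 0.3, -4.3]
gripper_width: 40.0
```

```bash
python3 -m jog '[{"dx":0.001,"dy":-0.0001,"dz":0,"wx":0,"wy":0,"wz":0,"grip":1},{"dx":0.001,"dy":-0.0002,"dz":0,"wx":0,"wy":0,"wz":0,"grip":1}]'
```

```text
time_s: 16.5
ee_pos: [623.0, -178.1, 40.6]
ee_rot: [-180.0, 0.1, -8.4]
force: [-5.8, 0.3, -3.9]
gripper_width: 39.8
```

```bash
python3 -m jog '[{"dx":0.001,"dy":-0.0001,"dz":0,"wx":0,"wy":0,"wz":0,"grip":1},{"dx":0.001,"dy":-0.0002,"dz":0,"wx":0,"wy":0,"wz":0,"grip":1}]'
```

```text
time_s: 16.7
ee_pos: [624.9, -178.4, 40.6]
ee_rot: [-180.0, 0.1, -8.4]
force: [-5.4, 0.0, -4.2]
gripper_width: 39.7
```

```bash
python3 -m jog '[{"dx":0.001,"dy":-0.0001,"dz":0,"wx":0,"wy":0,"wz":0,"grip":1},{"dx":0.0005,"dy":-0.0001,"dz":0,"wx":0,"wy":0,"wz":0,"grip":1}]'
```

```text
time_s: 16.9
ee_pos: [626.2, -178.6, 40.6]
ee_rot: [-180.0, 0.2, -8.4]
force: [-5.6, 0.2, -3.5]
gripper_width: 39.7
```

```bash
python3 -m jog '[{"dx":0.0005,"dy":-0.0001,"dz":0,"wx":0,"wy":0,"wz":0,"grip":1},{"dx":0.0005,"dy":-0.0001,"dz":0,"wx":0,"wy":0,"wz":0,"grip":1}]'
```

```text
time_s: 17.1
ee_pos: [627.1, -178.7, 40.6]
ee_rot: [-180.0, 0.2, -8.4]
force: [-6.4, 1.0, -4.6]
gripper_width: 40.0
```

```bash
python3 -m jog '[{"dx":0.0005,"dy":-0.0001,"dz":0,"wx":0,"wy":0,"wz":0,"grip":1},{"dx":0.0005,"dy":-0.0001,"dz":0,"wx":0,"wy":0,"wz":0,"grip":1}]'
```

```text
time_s: 17.3
ee_pos: [627.9, -178.9, 40.6]
ee_rot: [-180.0, 0.2, -8.4]
force: [-6.2, -0.2, -3.0]
gripper_width: 39.7
```

```bash
python3 -m jog '[{"dx":0.0005,"dy":-0.0001,"dz":0,"wx":0,"wy":0,"wz":0,"grip":1},{"dx":0,"dy":0,"dz":0,"wx":0,"wy":0,"wz":0,"grip":1}]'
```

```text
time_s: 17.5
ee_pos: [628.5, -178.9, 40.6]
ee_rot: [-180.0, 0.2, -8.4]
force: [-6.2, 1.4, -3.6]
gripper_width: 39.9
```

```bash
python3 -m jog '[{"dx":0.0005,"dy":-0.0001,"dz":0,"wx":0,"wy":0,"wz":0,"grip":1},{"dx":0,"dy":0,"dz":0,"wx":0,"wy":0,"wz":0,"grip":1}]'
```

```text
time_s: 17.7
ee_pos: [628.9, -179.0, 40.5]
ee_rot: [-180.0, 0.2, -8.4]
force: [-6.2, 0.6, -3.8]
gripper_width: 39.6
```

```bash
python3 -m jog '[{"dx":0.0005,"dy":-0.0001,"dz":0,"wx":0,"wy":0,"wz":0,"grip":1},{"dx":0,"dy":0,"dz":0,"wx":0,"wy":0,"wz":0,"grip":1}]'
```

```text
time_s: 17.9
ee_pos: [629.8, -179.1, 40.6]
ee_rot: [-180.0, 0.1, -8.4]
force: [-5.6, 0.0, -4.6]
gripper_width: 39.9
```

```bash
python3 -m jog '[{"dx":0.0005,"dy":-0.0001,"dz":0,"wx":0,"wy":0,"wz":0,"grip":1},{"dx":0,"dy":0,"dz":0,"wx":0,"wy":0,"wz":0,"grip":1}]'
```

```text
time_s: 18.1
ee_pos: [630.3, -179.2, 40.6]
ee_rot: [-180.0, 0.2, -8.4]
force: [-5.8, 0.5, -4.7]
gripper_width: 39.9
```

Run:
```python
from h import *
D=[611.1,-175.7,-8.4]
s=env.state();print(s['force'],s['torque'],s['ee_pos'])
cv2.imwrite("pics/side2.png",env.grab_frame("side")[:,:,::-1])
b=cv2.imread("pics/side2.png")[195:275,300:435];c=cv2.imread("pics/side0.png")[195:275,300:435]
i=np.vstack([cv2.resize(x,None,fx=3.7,fy=3.7,interpolation=2) for x in(b,c)]);print(i.shape);cv2.imwrite("pics/latch.png",cv2.convertScaleAbs(i,alpha=1.2))
```

```text
[-5.78581187  0.48458797 -4.67703154] [ 0.15279775  1.1186607  -0.07830493] [ 630.2846761  -179.22599921   40.56317956]
(592, 500, 3)
```

View pics/latch.png

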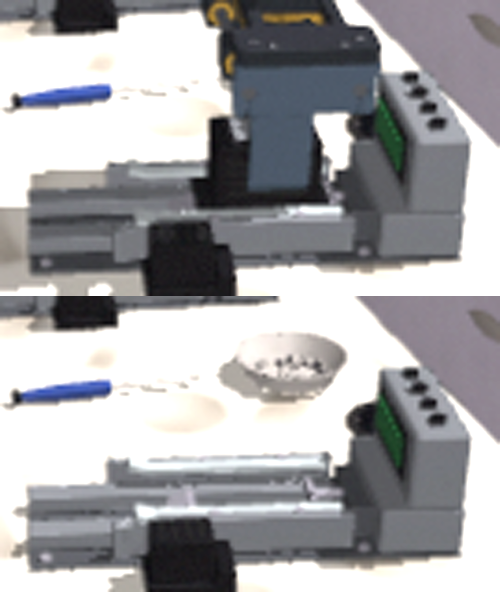

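```bash
python3 - <<'E'
from h import *
a=cv2.imread("pics/side0.png",0);b=cv2.imread("pics/side2.png",0)
for u in(343,347,351,355): print(u,a[248:266,u],b[248:266,u])
E
python3 -m jog '[{"dx":0.0005,"dy":-0.0001,"dz":0,"wx":0,"wy":0,"wz":0,"grip":1},{"dx":0,"dy":0,"dz":0,"wx":0,"wy":0,"wz":0,"grip":1}]'
```

```text
343 [139  99  98 124 192 201 146  83  37  35  33  32  32  28  21  22  23  19] [ 90 102 102 106 118 115  83  50  33  38  36  29  25  20  23  21  21  23]
347 [141 141 141 153 197 201 141  61  27  32  35  36  33  26  23  22  22  18] [ 91  95  96  99 115 115  82  38  21  25  25  23  22  20  19  21  20  22]
351 [166 163 163 177 222 198 126  55  30  32  34  35  32  27  21  18  20  19] [ 95  96  96 107 140 112  72  34  20  20  21  24  21  20  24  23  22  24]
355 [118  98  99 134 212 199 125  33  29  32  30  31  29  28  22  20  21  20] [ 16  21  18  60 120 112  71  23  30  35  34  30  22  22  23  25  22  25]
time_s: 18.35
ee_pos: [630.7, -179.2, 40.5]
ee_rot: [-180.0, 0.2, -8.4]
force: [-5.9, 1.2, -3.7]
gripper_width: 39.5
```

Run:
```python
from h import *
s=env.state();P=[s['ee_pos'][0],s['ee_pos'][1],-8.4];print(s['force'],s['time_s'])
for nm,L in dict(bodyTL=[-32,20,66],bodyBL=[-32,20,20],bodyNearL=[-32,-20,66],bodyNearR=[32,-20,66],bodyNearRb=[32,-20,20],footFar=[-40,28,20],footNear=[-40,-28,20]).items():
    p=proj("side",dock(P,L))[0]; print(nm,p.round(1),((p-[300,195])*3.7).round())
for nm,L in dict(tooth=[-24,10,18],toothn=[-24,-10,18]).items():
    p=proj("side",dock([611.1,-175.7,-8.4],L))[0]; print(nm,((p-[300,195])*3.7).round())
cv2.imwrite("pics/side3.png",env.grab_frame("side")[:,:,::-1])
b=cv2.imread("pics/side3.png")[210:272,330:400];i=cv2.resize(b,None,fx=9,fy=9,interpolation=2);c=cv2.imread("pics/side0.png")[235:272,330:400]
print(i.shape);cv2.imwrite("pics/z.png",cv2.convertScaleAbs(i,alpha=1.3,beta=15))
```

```text
[-5.91871088  1.18115236 -3.69634615] 18.35
bodyTL [357.2 225.4] [212. 112.]
bodyBL [356.7 243. ] [210. 178.]
bodyNearL [359.7 234.1] [221. 145.]
bodyNearR [389.1 233.1] [330. 141.]
bodyNearRb [387.8 251.3] [325. 208.]
footFar [352.8 241.4] [195. 172.]
footNear [356.  254.4] [207. 220.]
tooth [192. 189.]
toothn [196. 206.]
(558, 630, 3)
```

View pics/z.png

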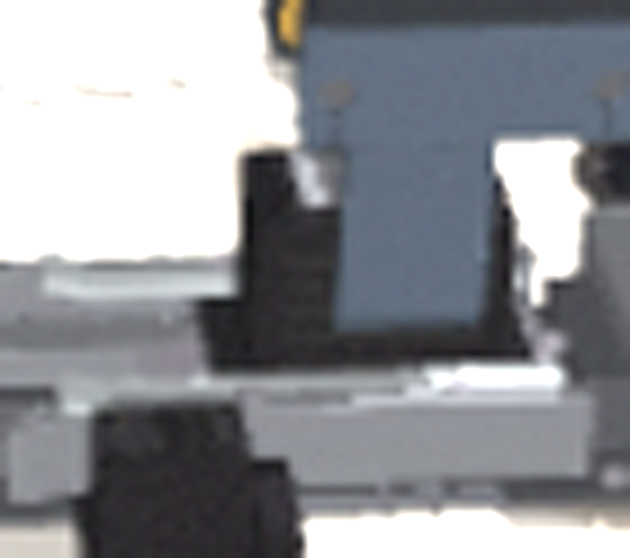

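Hand and pack agree: the body corner is seen at 357 and predicted at 357.2, so there is no slip. The tooth sits right at the foot's rear edge. I'll creep on until the force rises.

```bash
python3 -m jog '[{"dx":0.0005,"dy":-0.0001,"dz":0,"wx":0,"wy":0,"wz":0,"grip":1},{"dx":0,"dy":0,"dz":0,"wx":0,"wy":0,"wz":0,"grip":1}]'
```

```text
time_s: 18.6
ee_pos: [631.2, -179.3, 40.6]
ee_rot: [-180.0, 0.2, -8.4]
force: [-5.7, 0.5, -3.6]
gripper_width: 39.7
```

```bash
python3 -m jog '[{"dx":0.0005,"dy":-0.0001,"dz":0,"wx":0,"wy":0,"wz":0,"grip":1},{"dx":0,"dy":0,"dz":0,"wx":0,"wy":0,"wz":0,"grip":1}]'
```

```text
time_s: 18.8
ee_pos: [631.4, -179.4, 40.5]
ee_rot: [-180.0, 0.2, -8.4]
force: [-6.7, 0.2, -4.5]
gripper_width: 39.7
```

```bash
python3 -m jog '[{"dx":0.0005,"dy":-0.0001,"dz":0,"wx":0,"wy":0,"wz":0,"grip":1},{"dx":0,"dy":0,"dz":0,"wx":0,"wy":0,"wz":0,"grip":1}]'
```

```text
time_s: 19.0
ee_pos: [631.4, -179.4, 40.5]
ee_rot: [-180.0, 0.3, -8.4]
force: [-7.5, 2.3, -3.2]
gripper_width: 39.9
```

The position stalls at 631.4 while the force rises, so this is the ejector's hard end and the click should have come. I back off 2 mm to feel whether the tooth holds the pack.

```bash
python3 -m jog '[{"dx":-0.001,"dy":0.0001,"dz":0,"wx":0,"wy":0,"wz":0,"grip":1},{"dx":-0.001,"dy":0.0002,"dz":0,"wx":0,"wy":0,"wz":0,"grip":1},{"dx":0,"dy":0,"dz":0,"wx":0,"wy":0,"wz":0,"grip":1}]'; python3 -m jog '[{"dx":-0.001,"dy":0.0001,"dz":0,"wx":0,"wy":0,"wz":0,"grip":1},{"dx":0,"dy":0,"dz":0,"wx":0,"wy":0,"wz":0,"grip":1}]'
```

```text
time_s: 19.3
ee_pos: [630.2, -179.2, 40.6]
ee_rot: [-180.0, 0.2, -8.4]
force: [-5.3, 0.6, -4.5]
gripper_width: 40.3
time_s: 19.5
ee_pos: [629.3, -179.1, 40.6]
ee_rot: [-180.0, 0.1, -8.4]
force: [-5.6, 0.5, -5.4]
gripper_width: 39.6
```

```bash
python3 -m jog '[{"dx":-0.001,"dy":0.0001,"dz":0,"wx":0,"wy":0,"wz":0,"grip":1},{"dx":0,"dy":0,"dz":0,"wx":0,"wy":0,"wz":0,"grip":1}]'
```

```text
time_s: 19.7
ee_pos: [629.2, -179.1, 40.7]
ee_rot: [-180.0, 0.0, -8.4]
force: [-3.8, 1.3, -6.2]
gripper_width: 40.0
```

```bash
python3 -m jog '[{"dx":-0.001,"dy":0.0001,"dz":0,"wx":0,"wy":0,"wz":0,"grip":1},{"dx":0,"dy":0,"dz":0,"wx":0,"wy":0,"wz":0,"grip":1}]';python3 -m jog '[{"dx":-0.001,"dy":0.0001,"dz":0.001,"wx":0,"wy":0,"wz":0,"grip":1},{"dx":0,"dy":0,"dz":0,"wx":0,"wy":0,"wz":0,"grip":1}]'
```

```text
time_s: 19.9
ee_pos: [629.1, -179.2, 40.9]
ee_rot: [-180.0, -0.1, -8.5]
force: [-0.6, 1.6, -8.2]
gripper_width: 39.7
time_s: 20.1
ee_pos: [628.6, -179.1, 41.4]
ee_rot: [-180.0, -0.1, -8.4]
force: [2.6, 2.4, -14.9]
gripper_width: 39.9
```

The pack holds at about 629 while the force goes from -5.6 to +2.6 N, so the catch is up behind it. I relieve the load and let go.

```bash
python3 -m jog '[{"dx":0.001,"dy":-0.0002,"dz":-0.003,"wx":0,"wy":0,"wz":0,"grip":1},{"dx":0,"dy":0,"dz":0,"wx":0,"wy":0,"wz":0,"grip":1}]'; python3 -m jog '[{"dx":0,"dy":0,"dz":0,"wx":0,"wy":0,"wz":0,"grip":-0.3},{"dx":0,"dy":0,"dz":0,"wx":0,"wy":0,"wz":0,"grip":-0.3},{"dx":0,"dy":0,"dz":0,"wx":0,"wy":0,"wz":0,"grip":-0.3},{"dx":0,"dy":0,"dz":0,"wx":0,"wy":0,"wz":0,"grip":-0.3},{"dx":0,"dy":0,"dz":0.02,"wx":0,"wy":0,"wz":0,"grip":-0.3},{"dx":0,"dy":0,"dz":0.03,"wx":0,"wy":0,"wz":0,"grip":-0.3},{"dx":0,"dy":0,"dz":0.04,"wx":0,"wy":0,"wz":0,"grip":-0.3},{"dx":0,"dy":0,"dz":0.04,"wx":0,"wy":0,"wz":0,"grip":-0.3},{"dx":0,"dy":0,"dz":0.02,"wx":0,"wy":0,"wz":0,"grip":-0.3}]'; python3 -m jog '[{"dx":-0.04,"dy":0.02,"dz":0,"wx":0,"wy":0,"wz":0,"grip":-0.3},{"dx":-0.04,"dy":0.02,"dz":0,"wx":0,"wy":0,"wz":0,"grip":-0.3},{"dx":-0.04,"dy":0.03,"dz":0,"wx":0,"wy":0,"wz":0,"grip":-0.3},{"dx":-0.04,"dy":0.04,"dz":0,"wx":0,"wy":0,"wz":0,"grip":-0.3},{"dx":-0.03,"dy":0.04,"dz":0,"wx":0,"wy":0,"wz":0,"grip":-0.3},{"dx":-0.03,"dy":0.04,"dz":0,"wx":0,"wy":0,"wz":0,"grip":-0.3},{"dx":0,"dy":0.04,"dz":0,"wx":0,"wy":0,"wz":0,"grip":-0.3},{"dx":0,"dy":0.04,"dz":0,"wx":0,"wy":0,"wz":0,"grip":-0.3},{"dx":0,"dy":0,"dz":0,"wx":0,"wy":0,"wz":0,"grip":-0.3},{"dx":0,"dy":0,"dz":0,"wx":0,"wy":0,"wz":0,"grip":-0.3}]'
python3 - <<'E'
from h import *
for n in("top","side"): cv2.imwrite(f"pics/{n}4.png",env.grab_frame(n)[:,:,::-1])
a=cv2.imread("pics/top4.png")[90:230,340:420]; b=cv2.imread("pics/side4.png")[195:280,300:435]
a=cv2.resize(a,None,fx=4,fy=4,interpolation=2);b=cv2.resize(b,None,fx=3.5,fy=3.5,interpolation=2)
b=cv2.copyMakeBorder(b,0,560-b.shape[0],0,0,0);i=np.hstack([a,b]);print(i.shape);cv2.imwrite("pics/fin.png",cv2.convertScaleAbs(i,alpha=1.5))
E
```

```text
time_s: 20.3
ee_pos: [628.6, -179.8, 39.9]
ee_rot: [180.0, -0.0, -8.4]
force: [-1.8, 0.8, -4.1]
gripper_width: 39.6
time_s: 21.2
ee_pos: [630.0, -180.0, 193.5]
ee_rot: [179.9, -0.4, -8.4]
force: [-0.0, -0.1, 0.2]
gripper_width: 59.2
time_s: 22.2
ee_pos: [413.0, 86.3, 189.2]
ee_rot: [180.0, -0.0, -8.3]
force: [-0.2, 0.0, 0.2]
gripper_width: 59.2
(560, 792, 3)
```

View pics/fin.png

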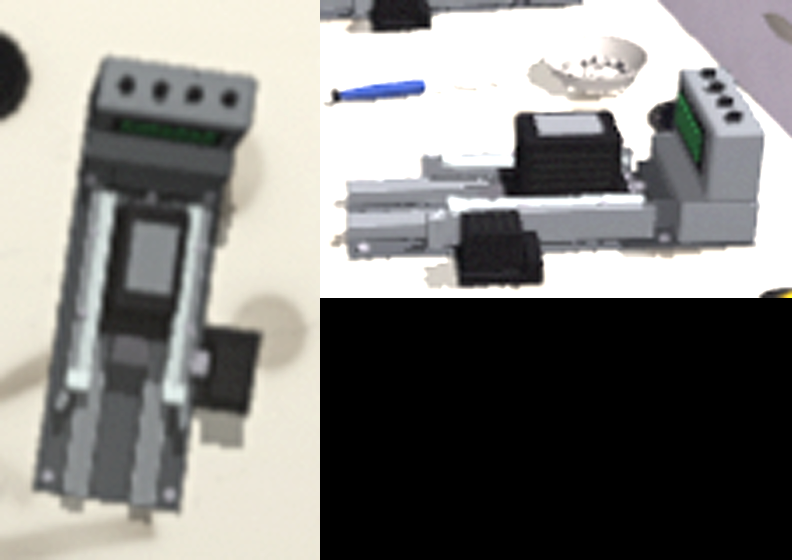

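The pack is fully in, centred and upright at (145,265). The tooth is visible up behind its foot at (128,348), as it was behind the latched pack in the charger, and the fingers are clear of everything. Handing in.

```bash
python3 -c "
from workcell import env
print(env.job_done())"
```

```text
the job is handed in; nothing more can be done
None
```

The battery pack is in the meter's rail with the catch up behind it and the gripper clear. I handed the job in at about 22 s of robot time; no verdict was reported.

**What I did:** I pressed the charger's button with closed fingers, with about 7 N at most. The ejector pushed the pack out some 15 mm. I then gripped the pack, slid it off the rail, carried it to the meter and slid it in with at most about 7.5 N.

**What the checks showed:**
- **Catch:** I reached the ejector's hard end at 631.4 mm. On a gentle pull back the pack stopped at about 629 mm, and the force went from -5.6 to +2.6 N, so the catch holds it.
- **Final pictures:** they show the pack centred and upright, with the tooth visible behind its foot. The dish and screwdriver in view looked unmoved; I did not check the other bystanders in the final pictures.

**What disagreed or fell short:**
- The camera fit puts the pack's latched centre at about 17 to 18 mm in the meter's frame, close to the 22 mm limit. The fit is good to only about 2 mm.
- Whether the meter's button was up or down could not be told from the side picture, so the click was judged by feel.
- While pulling back to test the catch, I briefly pulled up against the rail with about 15 N. That is below the 40 N limit.

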